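Load a terminal strip into the spring magazine and close the rail

ROBOT

A 6-joint arm with a two-finger parallel gripper is mounted at the origin on the work surface. World frame = base frame: x ahead of the robot, y to its left, z up, the work surface at z = 0. Lengths are in m, angles in degrees, forces in N, time in s.
With the tool pointing down it reaches from about 0.4 to 0.825 m from the base axis. Payload 7 kg.
Tool frame: the origin (TCP) lies at the very end of the fingers, on their centre line; the grasp point (between the pads) lies 19 mm behind it; z points along the fingers, y is the line along which they close (so a half turn about z gives the same grasp; the last joint's range is limited). The gripper opens to 88 mm and grips with 3 to 60 N. Pads are 19 mm wide; open, the fingers measure 130 mm over their backs; the gripper's body (78 mm by 193 mm) begins 47 mm behind the grasp point.
Start: joints at [-60.384, 20.546, 0.682, 0, -70.136, -16.507], TCP at [0.153, -0.657, 0.227] pointing down, gripper open.
Joint ranges: [-176.03, 176.03], [-82.01, 121.73], [-58.28, 71.71], [-173.87, 95.51], [-174.79, -0.11], [-173.66, 173.66]. Speed limits (degrees/s): [136.94, 136.94, 172.46, 180, 180, 180].

INTERFACE

Orientations are given as [roll, pitch, yaw] about the fixed x, y, z axes, in that order (R = Rz(yaw) Ry(pitch) Rx(roll)).
In Python, from plant import ctrl, viewer gives the robot as it stands.
- The arm moves only by the tool servo_tool, never from a script. Its argument "rows" is a list of rows, each a list of 6 numbers: the shift along the world's x, y, z in mm, then the turn, a rotation vector about the world's x, y, z in degrees. A call has 1 to 5 rows; each row shifts and turns the commanded pose from where the row before left it; what a row does not reach is not made up. A row lasts 1/12 s, in which the tool goes at most 41.7 mm and 7.16 degrees, less where a joint would pass 70% of its speed; a pose out of reach is approached as far as the arm can. A call is refused whole if a number of a shift passes 41.7 or a number of a turn 7.16, either way. A call with a gripper value outside its range is refused whole. "fingers" is the finger opening in mm, from 0 to 87.6, set as the call begins (left out, the last holds). The fingers move at their own pace and stop on an object; the grip force is fixed at half the most. Time passes only in rows, so rows that do not move let the fingers close. It gives the time, the measured TCP pose, the force and the opening at its end, in the units of the state.
- ctrl.get_obs(): the state, without advancing time (a new reading comes with each control period).
- viewer.snapshot(name): name is "side" or "top"; returns (picture, depth): 420x560x3 uint8, red, green, blue; 420x560 float32, m along the optical axis (not along the pixel's ray), 0 where there is no reading.
- viewer.calibration(name): a dict with "fx", "fy", "cx", "cy" (pixels), "origin" and "rotation" of the camera in the world. Camera axes: x right, y up, looking along -z (the intrinsics and any distortion apply to the point x, -y, -z); pixel columns grow to the right and rows downward; lengths in m; the calibration is good to about 2 mm. A picture is of the moment at which its call begins. calibration takes no time and is no camera call.
- ctrl.close_job(): hands the job in, once; it reports no verdict.
The state is a dict: "clock": time; "joint_pos": joint angles; "qvel": joint speeds; "tau": joint torques, N m; "tool_pos": TCP position; "orientation": TCP orientation; "force": force on the tool from outside, world axes, zero at the start; "moment": the same for the moment, N m; "opening": finger opening in m.
Only numpy, scipy, OpenCV 4.12 (cv2) and the standard library are available. Lean on these libraries where they do the work, as an engineer would, in place of code of your own. Each camera call takes 0.05 s, during which the arm holds its last target. There are 200 camera calls.

TASK

Load the green terminal strip into the blue strip magazine: push its end against the orange spring follower, feel for the place where its other end drops behind the brass lip, seat it flat down on the channel floor in the pocket, let go, and then slide the steel rail by its red tab fully home over it. Work by feel and never push harder than about 15 N on the magazine, its rail or the strip in it, and leave the other strips and the rest of the table as they are.

Things in the scene. Friction and masses are not known exactly. Their poses are not given: they have to be found in the camera images.
- green_strip_center (a point): The green terminal strip to load: a rigid plastic block 90 mm long, 12 mm wide, 24 mm tall; stands on its long edge on the table, 60 g (mass varies). The point is its centre, half-way up; x runs along its length, z up. The two ends are alike.
- white_strip_center (a point): White strip, same shape, not to be used: 90 mm long, 12 mm wide, 24 mm tall; stands on its long edge on the table, 60 g (mass varies). The point is its centre, half-way up; x runs along its length, z up.
- black_strip_center (a point): Black strip, same shape, not to be used: 90 mm long, 12 mm wide, 24 mm tall; stands on its long edge on the table, 60 g (mass varies). The point is its centre, half-way up; x runs along its length, z up.
- magazine: Blue strip magazine on a dark base plate (250 x 60 mm, top z = 8), fixed to the table; place and yaw vary. Origin on the table under its middle. x runs along the channel, from the lip end (nearer the robot) to the spring housing; y across, z up. Millimetres below are in this frame. Channel floor at z = 10, centred on y = 0, so a seated strip's centre is at z = 22. Housing: x 0 to 118, 36 wide, top z = 47.
- pocket_floor (a point): Point on the channel floor, x -60, y 0, z 10. Brass lip (16 mm long, under the tail) and brass shoulder (under the nose) cross the channel, tops at z 16.5. Strip (90) seats in the pocket (92) between them. Both are set along x together, differently each time and not measured: lip's inner face lies anywhere from x -113 to -97, seated centre x -68 to -50.
- pocket_span (a point): Point mid-channel at lip-top height, x -60, z 16.5. Underside above z 16.5 a strip slides in over the lip; pressed lightly on it while moved to +x in small steps, it drops as the tail passes the lip; over 2 mm too far, the nose rides on the shoulder. The spring pinches by friction, so press on down (5 to 12 N, then a firm stop) until it bottoms, or it sticks proud.
- guide_mouth (a point): Front of the two side guides by the follower (x -34 to 0), mid channel, at their top, z 25. A second pair flanks the lip (x -122 to -93). Gap 13.6 mm up to z 20, flared above to about 17 mm at z 25. Between the pairs (x -93 to -34) the sides are open, so fingers holding the strip by its middle can go down to the base plate.
- follower (a joint): Orange spring follower in the channel, z 18 to 35, face at x = -30 when free. 0 = free, grows as it is pushed to +x (m). Pushes back with 4 N when free, plus 0.2 N per mm; end stop at 30 mm. It is pushed back 7 to 25 mm, by where the pocket is set, when the strip is seated; let go, the strip is pushed back against the lip.
- rail (a joint): Flat steel cover rail, 21 mm wide, sliding above the channel. 0 = closed against a hard stop; grows as it opens to +x (m); starts 0.100 to 0.115 open. About 4 N of friction, stays where it is left. Underside at z 36, 2 mm above a seated strip; front end at x = -100 mm + opening, so it bumps into a strip that stands proud.
- rail_tab (a point): Centre of the red upright tab on the rail, at x = -80 mm + opening, y 0, z 59: 8 mm thick along x, 30 wide, 20 tall (z 49 to 69), clear air around it above the housing (z 47). Push it to -x of the magazine with closed fingers, or pinch it from above.
- cooler: Loose bystander: finned aluminium cooler with a black fan on top, 80 x 80 x 65 mm; origin under its centre.
- spool: Loose bystander: metal spool with red flanges, 52 mm across, 60 mm tall; origin under its centre.
- screw_jar: Loose bystander: glass jar, 56 mm across, 60 mm tall; origin under its centre.
- screwdriver: Loose bystander: screwdriver lying on the table.
Things that resemble listed ones, but are neither listed nor needed, are in the scene too. Of the things that look like the part that bears green_strip_center, the smaller one is meant.

How it is judged (in metres and radians):
On the way:
1. the green strip is seated in the channel against the compressed follower, with the rail still open (z of green_strip_center in the frame of magazine between 0.0195 and 0.0235 m and x of green_strip_center in the frame of magazine between -0.0695 and -0.048 m and y of green_strip_center in the frame of magazine between -0.0025 and 0.0025 m and angle between the x axis of green_strip_center and the x axis of magazine, either way round below 0.04 rad and angle between green_strip_center's own z axis and vertical below 0.04 rad and value of joint follower above 0.005 m and value of joint rail above 0.09 m), for 0.2 s.
At the end, for the whole second after the job is handed in: The green strip lies at rest, flat on the channel floor (within 1.5 mm, tilt under 0.04 rad) in the pocket behind the lip, straight, within 2.5 mm of y = 0 and centred at x -69.5 to -48 mm, the follower pushed back over 5 mm, and the rail closed to within 1.5 mm (z of green_strip_center in the frame of magazine between 0.0195 and 0.0235 m and x of green_strip_center in the frame of magazine between -0.0695 and -0.048 m and y of green_strip_center in the frame of magazine between -0.0025 and 0.0025 m and angle between the x axis of green_strip_center and the x axis of magazine, either way round below 0.04 rad and angle between green_strip_center's own z axis and vertical below 0.04 rad and value of joint follower above 0.005 m and value of joint rail below 0.0015 m and linear speed of green_strip below 0.01 m/s); the robot touches nothing.
It fails at once if the magazine (with its follower and rail) is pressed with more than 45 N in all (the sizes of all contact forces of strip and robot on it added up, the spring and side contacts included) (contact force between magazine and anything else above 45 N).
It fails at once if another strip is moved by more than 15 mm (distance of any of white_strip_center, black_strip_center from where it was at the start of the episode above 0.015 m).
It fails at once if the cooler, spool, jar or screwdriver is moved by more than 20 mm (distance of any of cooler, spool, screw_jar, screwdriver from where it was at the start of the episode above 0.02 m).
It also fails if it takes over 72 s, if anything falls off the work surface, if the arm or the gripper's body presses on something with over 40 N, if the wrist force passes 120 N, or if a joint passes its speed limit or range.

## Working session

There is one attempt and no reset: what is moved stays moved. The work goes in short steps, Python scripts to look and compute and a tool call to move; the robot and the scene stay as the last step left them, time stands still between calls to the robot, and variables do not carry over. Pictures are saved under pics/ and viewed, on a budget of 10 in all, crops included, one or two more only if the job needs it, and the job is handed in when it is done.

Besides the shell and the picture viewer there is one more tool, called after "Call:" in YAML: its name, and indented under it one key for each argument. servo_tool: Moves the arm, as the interface text tells. Its arguments: {"type":"object","properties":{"rows":{"type":"array","items":{"type":"array","items":{"type":"number"}}},"fingers":{"type":"number"}},"required":["rows"]}

```bash
ls; mkdir -p pics; cat > h.py <<'E'
import numpy as np, cv2
from plant import ctrl, viewer
def snap(n,name):
    p,d=viewer.snapshot(n); np.savez('pics/'+name+'.npz',p=p,d=d)
    cv2.imwrite('pics/'+name+'.png',cv2.cvtColor(p,cv2.COLOR_RGB2BGR)); return p,d
def load(name):
    z=np.load('pics/'+name+'.npz'); return z['p'],z['d']
def ray(n,u,v):
    c=viewer.calibration(n); R=np.array(c['rotation']).reshape(3,3)
    d=np.array([(u-c['cx'])/c['fx'],-(v-c['cy'])/c['fy'],-1.0]); return np.array(c['origin']),R@d
def plane(n,u,v,z):
    o,d=ray(n,u,v); return o+d*(z-o[2])/d[2]
def depthpt(n,u,v,D):
    o,d=ray(n,u,v); return o+d*D
E
python3 - <<'E'
from h import *
for n in('top','side'):
    snap(n,n+'0'); c=viewer.calibration(n); print({k:np.round(v,3).tolist() for k,v in c.items() if not isinstance(v,str)})
print(ctrl.get_obs())
E
```

```text
pics
{'fx': 546.513, 'fy': 546.513, 'cx': 285.01, 'cy': 213.686, 'origin': [0.379, 0.073, 1.334], 'rotation': [9.166, -0.44, -88.443]}
{'fx': 493.372, 'fy': 493.372, 'cx': 274.943, 'cy': 207.016, 'origin': [0.045, 0.75, 1.024], 'rotation': [42.866, 0.052, -142.266]}
{'clock': 0.1, 'joint_pos': array([-6.03834766e+01,  2.05878416e+01,  6.38618439e-01, -1.62084768e-02,
       -7.01356044e+01, -1.65068707e+01]), 'qvel': array([ 0.00431874, -0.06271414,  0.07203598,  0.05648475,  0.03965882,
       -0.09087901]), 'tau': array([-2.87544397e-03, -5.84161735e+01,  2.93750525e+01,  7.01558679e+00,
        1.01311225e-02, -6.97946643e-05]), 'tool_pos': array([ 0.15296574, -0.65699193,  0.22571235]), 'orientation': array([ 1.79914339e+02, -9.49430948e-03, -1.66895859e+02]), 'force': array([-0.78532316, -1.2077632 , -0.40963323]), 'moment': array([ 0.0605249 ,  0.06662683, -0.0248189 ]), 'opening': 0.08732905594939921}
```

View pics/top0.png

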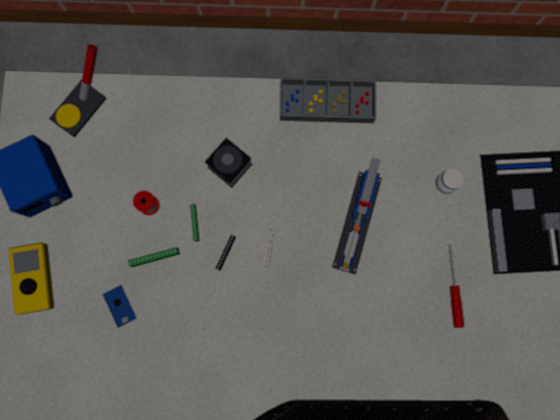

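View pics/side0.png

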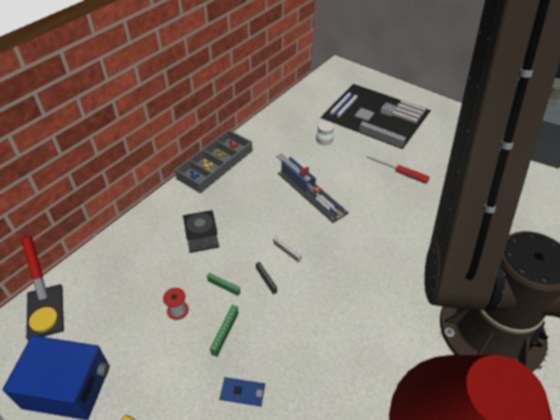

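The top view shows the small green strip at (195,222), the large green decoy at (153,257), black strip (226,252), white strip (269,247), and the magazine from (345,265) at the lip end to (372,165), with the red tab at about (365,204). The side view agrees. Next I'll measure.

```bash
sed -i "s/R=np.array(c\['rotation'\]).reshape(3,3)/R=Rotation.from_euler('xyz',c['rotation'],degrees=True).as_matrix()/; 1a from scipy.spatial.transform import Rotation" h.py
cat >> h.py <<'E'
def blobs(n,p,d,mask,z,amin=20):
    out=[]; k,l,s,c=cv2.connectedComponentsWithStats(mask.astype(np.uint8))
    for i in range(1,k):
        if s[i,4]<amin: continue
        v,u=np.nonzero(l==i); r=cv2.minAreaRect(np.c_[u,v].astype(np.float32))
        P=np.array([plane(n,a,b,z) for a,b in zip(u,v)]); m=cv2.minAreaRect((P[:,:2]*1000).astype(np.float32))
        w,V=np.linalg.eigh(np.cov(P[:,:2].T)); ang=np.degrees(np.arctan2(V[1,1],V[0,1]))
        D=d[v,u]; D3=np.median([depthpt(n,a,b,t)[2] for a,b,t in zip(u,v,D) if t>0])
        out.append(dict(px=c[i].round(1).tolist(),area=int(s[i,4]),mean=P.mean(0).round(4).tolist(),rectc=np.round(m[0],1).tolist(),size=np.round(m[1],1).tolist(),ang=round(float(ang),2),zmed=round(float(D3),4)))
    return out
E
python3 - <<'E'
from h import *
for n in('top','side'):
    print(n,[k for k in viewer.calibration(n)],viewer.calibration(n).get('distortion'))
    p,d=load(n+'0'); hsv=cv2.cvtColor(p,cv2.COLOR_RGB2HSV); H,S,V=[hsv[...,i].astype(int) for i in range(3)]
    for nm,m,z in [('green',(H>45)&(H<85)&(S>90)&(V>40),.024),('red',((H<6)|(H>174))&(S>150)&(V>60),.069),('orange',(H>7)&(H<18)&(S>150)&(V>120),.035),('blue',(H>100)&(H<125)&(S>120)&(V>40),.047),('brass',(H>18)&(H<32)&(S>80)&(V>80),.0165)]:
        for b in blobs(n,p,d,m,z,8):
            if b['px'][1]>90 and b['px'][1]<330: print(nm,b)
E
```

```text
top ['fx', 'fy', 'cx', 'cy', 'origin', 'rotation'] None
green {'px': [194.2, 222.6], 'area': 155, 'mean': [0.5631, 0.2875, 0.024], 'rectc': [563.6, 287.8], 'size': [86.9, 11.8], 'ang': -171.49, 'zmed': 0.0246}
green {'px': [153.1, 256.8], 'area': 275, 'mean': [0.4777, 0.3811, 0.024], 'rectc': [478.0, 381.9], 'size': [16.6, 119.0], 'ang': 106.96, 'zmed': 0.0317}Traceback (most recent call last):
  File "<stdin>", line 6, in <module>
  File "h.py", line 23, in blobs
    D=d[v,u]; D3=np.median([depthpt(n,a,b,t)[2] for a,b,t in zip(u,v,D) if t>0])
                            ~~~~~~~^^^^^^^^^
  File "h.py", line 15, in depthpt
    o,d=ray(n,u,v); return o+d*D
        ~~~^^^^^^^
  File "h.py", line 10, in ray
    c=viewer.calibration(n); R=Rotation.from_euler('xyz',c['rotation'],degrees=True).as_matrix()
ValueError: time passes only in moves, steps and waits
```

```bash
python3 - <<'E'
from h import *
p,d=load('top0'); a=cv2.cvtColor(p[150:285,310:400],cv2.COLOR_RGB2BGR); a=cv2.resize(a,None,fx=4.4,fy=4.4,interpolation=cv2.INTER_CUBIC)
p,d=load('side0'); b=cv2.cvtColor(p[145:225,270:355],cv2.COLOR_RGB2BGR); b=cv2.resize(b,None,fx=4.6,fy=4.6,interpolation=cv2.INTER_CUBIC)
o=np.zeros((600,800,3),np.uint8); o[:a.shape[0],:a.shape[1]]=a; o[:b.shape[0],400:400+b.shape[1]]=b[:, :400]
cv2.imwrite('pics/crop1.png',cv2.convertScaleAbs(o,alpha=1.6))
E
```

```text
(no output)
```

View pics/crop1.png

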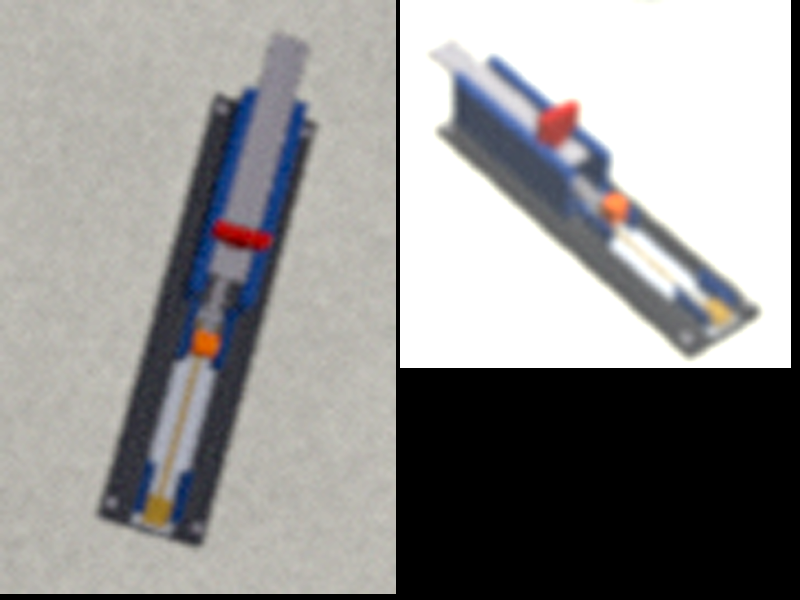

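The crop shows the magazine clearly: plate corners, orange follower at crop (205,343), brass lip end at (157,510), and tab at (242,236). The lip is nearer the robot, as stated.

```bash
python3 - <<'E'
s=open('h.py').read()
s=s.replace("c=viewer.calibration(n);","c=cal(n);",1).replace("def ray","_C={}\ndef cal(n):\n    if n not in _C: _C[n]=viewer.calibration(n)\n    return _C[n]\ndef ray",1)
open('h.py','w').write(s)
E
python3 - <<'E'
from h import *
for n in('top','side'):
    p,d=load(n+'0'); hsv=cv2.cvtColor(p,cv2.COLOR_RGB2HSV); H,S,V=[hsv[...,i].astype(int) for i in range(3)]
    box=np.zeros(V.shape,bool)
    if n=='top': box[150:285,310:400]=1
    else: box[145:225,270:355]=1
    for nm,m,z in [('green',(H>45)&(H<85)&(S>90)&(V>40),.024),('red',box&((H<6)|(H>174))&(S>150)&(V>60),.069),('orange',box&(H>7)&(H<18)&(S>150)&(V>100),.035),('brass',box&(H>18)&(H<32)&(S>80)&(V>60),.0165),('plate',box&(V<70)&(S<100),.008),('mag',box&((V<75)|(S>110)),.008),('white',(V>0)&False,.024)]:
        for b in blobs(n,p,d,m,z,6): print(n,nm,b)
# background level, top view
p,d=load('top0'); print(p[240,330],p[220,345],p[240,345:360:2])
E
```

```text
top green {'px': [194.2, 222.6], 'area': 155, 'mean': [0.5631, 0.2875, 0.024], 'rectc': [563.6, 287.8], 'size': [86.9, 11.8], 'ang': -171.49, 'zmed': 0.0246}
top green {'px': [153.1, 256.8], 'area': 275, 'mean': [0.4777, 0.3811, 0.024], 'rectc': [478.0, 381.9], 'size': [16.6, 119.0], 'ang': 106.96, 'zmed': 0.0317}
top red {'px': [364.2, 203.1], 'area': 43, 'mean': [0.6145, -0.1172, 0.069], 'rectc': [613.4, -118.4], 'size': [28.9, 9.1], 'ang': 77.46, 'zmed': 0.0684}
top orange {'px': [356.3, 227.6], 'area': 25, 'mean': [0.5605, -0.1037, 0.035], 'rectc': [560.2, -103.9], 'size': [11.8, 10.9], 'ang': 85.71, 'zmed': 0.0345}
top brass {'px': [345.4, 265.4], 'area': 30, 'mean': [0.4703, -0.0804, 0.0165], 'rectc': [470.5, -80.8], 'size': [10.6, 16.1], 'ang': 163.37, 'zmed': 0.017}
top plate {'px': [346.8, 225.0], 'area': 596, 'mean': [0.5704, -0.0841, 0.008], 'rectc': [583.1, -91.4], 'size': [23.3, 248.1], 'ang': 166.13, 'zmed': 0.0087}
top plate {'px': [362.0, 237.8], 'area': 425, 'mean': [0.5397, -0.1214, 0.008], 'rectc': [569.5, -125.6], 'size': [21.2, 239.4], 'ang': 163.21, 'zmed': 0.00
[... 2904 characters left out ...]
1168, 0.008], 'rectc': [525.9, -117.1], 'size': [6.3, 53.6], 'ang': 165.62, 'zmed': 0.0064}
side mag {'px': [338.0, 206.9], 'area': 8, 'mean': [0.4831, -0.1037, 0.008], 'rectc': [481.9, -103.2], 'size': [3.9, 19.8], 'ang': 172.95, 'zmed': 0.0239}
side mag {'px': [338.9, 212.3], 'area': 9, 'mean': [0.4699, -0.0877, 0.008], 'rectc': [469.3, -87.4], 'size': [5.5, 11.3], 'ang': 130.74, 'zmed': 0.017}
side mag {'px': [344.5, 212.2], 'area': 8, 'mean': [0.4577, -0.0975, 0.008], 'rectc': [458.0, -97.1], 'size': [10.1, 5.9], 'ang': -175.94, 'zmed': 0.0052}
[116 116 111] [62 60 60] [[ 26  29  34]
 [ 64  65  71]
 [105 106 114]
 [101  97  92]
 [104  97  91]
 [104 106 114]
 [ 72  72  78]
 [ 31  28  34]]
```

Measured in the top view:

| Item | Measurement |
|---|---|
| Green strip | (563.6, 287.8), direction 8.5° |
| Magazine origin | about (583, -110), yaw about -14.5° |
| Lip inner face | x ≈ -109, so seated centre about -63 |
| Rail | about 110 mm open |

The sizes and heights match the given ones. Next, moving above the strip.

Call:
servo_tool:
  rows:
    - [23,29,0,0,0,-4.6]
    - [23,29,0,0,0,0]
    - [24,29,0,0,0,0]
    - [24,29,0,0,0,0]
    - [23,29,0,0,0,0]
  fingers: 44

```text
clock: 0.52
tool_pos: [0.2707, -0.5108, 0.2261]
orientation: [180.0, -0.0, -171.5]
force: [1.4, -0.3, -0.7]
opening: 0.0602
```

Call:
servo_tool:
  rows:
    - [23,29,0,0,0,0]
    - [23,29,0,0,0,0]
    - [24,29,0,0,0,0]
    - [24,29,0,0,0,0]
    - [23,29,0,0,0,0]

```text
clock: 0.93
tool_pos: [0.3878, -0.3657, 0.2264]
orientation: [180.0, -0.0, -171.5]
force: [1.1, -1.1, -0.3]
opening: 0.0442
```

Call:
servo_tool:
  rows:
    - [23,29,0,0,0,0]
    - [23,29,0,0,0,0]
    - [24,29,0,0,0,0]
    - [24,29,0,0,0,0]
    - [6,36,0,0,0,0]

```text
clock: 1.35
tool_pos: [0.4896, -0.2141, 0.2259]
orientation: [-180.0, -0.0, -171.5]
force: [0.9, -0.5, 0.2]
opening: 0.0442
```

Call:
servo_tool:
  rows:
    - [6,36,0,0,0,0]
    - [6,36,0,0,0,0]
    - [6,36,0,0,0,0]
    - [5,36,0,0,0,0]
    - [5,36,0,0,0,0]

```text
clock: 1.77
tool_pos: [0.5147, -0.0336, 0.2264]
orientation: [180.0, -0.0, -171.5]
force: [0.2, 0.5, -0.3]
opening: 0.0442
```

Call:
servo_tool:
  rows:
    - [6,36,0,0,0,0]
    - [6,36,0,0,0,0]
    - [6,36,0,0,0,0]
    - [5,36,0,0,0,0]
    - [5,36,0,0,0,0]

```text
clock: 2.18
tool_pos: [0.5427, 0.1464, 0.2264]
orientation: [-180.0, -0.0, -171.5]
force: [-0.1, -0.4, -0.3]
opening: 0.0441
```

Call:
servo_tool:
  rows:
    - [5,36,-10,0,0,0]
    - [5,36,-20,0,0,0]
    - [0,20,-25,0,0,0]
    - [0,0,-25,0,0,0]
    - [0,0,0,0,0,0]

```text
clock: 2.6
tool_pos: [0.5499, 0.2362, 0.1408]
orientation: [-179.8, -0.5, -171.4]
force: [-1.4, -1.1, -2.1]
opening: 0.0439
```

Call:
servo_tool:
  rows:
    - [7,26,0,0,0,0]
    - [7,26,0,0,0,0]
    - [0,0,-25,0,0,0]
    - [0,0,-25,0,0,0]
    - [0,0,-25,0,0,0]

```text
clock: 3.02
tool_pos: [0.5677, 0.2888, 0.0723]
orientation: [179.9, 0.1, -171.5]
force: [-0.2, -0.0, -0.7]
opening: 0.044
```

Call:
servo_tool:
  rows:
    - [0,0,-20,0,0,0]
    - [0,0,0,0,0,0]
    - [0,0,0,0,0,0]

```text
clock: 3.27
tool_pos: [0.5672, 0.2878, 0.0519]
orientation: [-179.9, -0.1, -171.5]
force: [0.6, -0.2, 1.0]
opening: 0.044
```

Call:
servo_tool:
  rows:
    - [-3.5,0,-20,0,0,0]
    - [0,0,-20,0,0,0]
    - [0,0,-8,0,0,0]
    - [0,0,0,0,0,0]

```text
clock: 3.6
tool_pos: [0.5635, 0.2882, 0.0036]
orientation: [-180.0, -0.0, -171.5]
force: [-0.4, 0.5, 1.0]
opening: 0.0439
```

Call:
servo_tool:
  rows:
    - [0,0,0,0,0,0]
    - [0,0,0,0,0,0]
    - [0,0,0,0,0,0]
    - [0,0,0,0,0,0]
    - [0,0,0,0,0,0]
  fingers: 0

```text
clock: 4.02
tool_pos: [0.5639, 0.2889, 0.0044]
orientation: [180.0, 0.1, -171.5]
force: [0.2, 0.3, 0.0]
opening: 0.0157
```

Call:
servo_tool:
  rows:
    - [0,0,5,0,0,0]
    - [0,0,20,0,0,0]
    - [0,0,30,0,0,0]
    - [0,0,30,0,0,0]
    - [0,0,30,0,0,0]

```text
clock: 4.43
tool_pos: [0.5633, 0.2883, 0.1201]
orientation: [-180.0, -0.0, -171.5]
force: [0.6, 0.3, -0.9]
opening: 0.0115
```

Call:
servo_tool:
  rows:
    - [-5,-34,0,0,0,-2.5]
    - [-5,-34,0,0,0,-2.5]
    - [-5,-34,0,0,0,-2.5]
    - [-5,-34,0,0,0,-2.5]
    - [-5,-34,0,0,0,-2.5]

```text
clock: 4.85
tool_pos: [0.538, 0.1172, 0.1191]
orientation: [180.0, 0.0, 175.9]
force: [-0.2, 0.3, -1.3]
opening: 0.0119
```

Call:
servo_tool:
  rows:
    - [-5,-34,0,0,0,-2.5]
    - [-5,-34,0,0,0,-2.5]
    - [-6,-34,0,0,0,-2.5]
    - [-6,-34,0,0,0,-2.5]
    - [-6,-34,0,0,0,-0.5]

```text
clock: 5.27
tool_pos: [0.51, -0.0529, 0.1192]
orientation: [180.0, 0.0, 165.4]
force: [0.1, -0.4, -0.9]
opening: 0.0118
```

Call:
servo_tool:
  rows:
    - [-5,-32,0,0,0,0]
    - [0,-6,-10,0,0,0]
    - [0,0,-20,0,0,0]
    - [0,0,0,0,0,0]
    - [0,0,0,0,0,0]

```text
clock: 5.68
tool_pos: [0.5048, -0.0895, 0.0882]
orientation: [-179.9, -0.1, 165.5]
force: [0.7, -0.2, -0.7]
opening: 0.0118
```

```bash
python3 - <<'E'
from h import *
p,d=snap('top','top1'); q,e=snap('side','side1')
o=ctrl.get_obs(); print(o['tool_pos'],o['orientation'],o['opening'],o['force'])
a=cv2.resize(cv2.cvtColor(p[150:285,310:400],cv2.COLOR_RGB2BGR),None,fx=4.4,fy=4.4,interpolation=cv2.INTER_CUBIC)
b=cv2.resize(cv2.cvtColor(q[125:235,270:355],cv2.COLOR_RGB2BGR),None,fx=4.6,fy=4.6,interpolation=cv2.INTER_CUBIC)
w=np.zeros((600,800,3),np.uint8); w[:a.shape[0],:396]=a; w[:b.shape[0],400:400+b.shape[1]]=b[:, :400]
cv2.imwrite('pics/crop2.png',cv2.convertScaleAbs(w,alpha=1.6))
E
```

```text
[ 0.50611032 -0.0889485   0.08932706] [-1.79996957e+02  3.05496756e-02  1.65565093e+02] 0.011523283156982828 [ 0.23366099 -0.02560391 -0.27712406]
```

View pics/crop2.png

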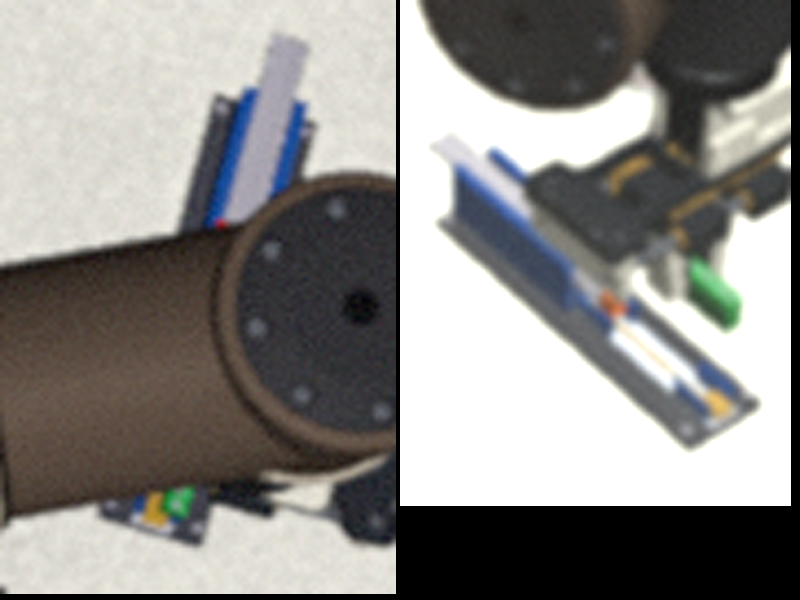

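The top view shows the tail end of the held strip (green at crop (178,500)), with the arm hiding the rest. The side view shows the strip level in the fingers, tail at crop (740,310). Next, measuring the tail against the TCP to get the grip offset and camera bias.

```bash
python3 - <<'E'
from h import *
T=ctrl.get_obs()['tool_pos']; a=np.radians(-14.45); ux=np.array([np.cos(a),np.sin(a)]); uy=np.array([-ux[1],ux[0]])
for n,box in(('top',(150,285,310,400)),('side',(125,235,270,355))):
    p,d=load(n+'1'); hsv=cv2.cvtColor(p,cv2.COLOR_RGB2HSV); H,S,V=[hsv[...,i].astype(int) for i in range(3)]
    m=(H>45)&(H<85)&(S>90)&(V>40); b=np.zeros_like(m); b[box[0]:box[1],box[2]:box[3]]=1
    v,u=np.nonzero(m&b); print(n,len(u),u.min(),u.max(),v.min(),v.max())
    for z in (.0855,.1095):
        P=np.array([plane(n,x,y,z)[:2] for x,y in zip(u,v)])-T[:2]; X=P@ux*1000; Y=P@uy*1000
        print(z,'x',np.percentile(X,[0,3,50,97,100]).round(1),'y',np.percentile(Y,[0,3,50,97,100]).round(1))
    D=np.array([depthpt(n,x,y,d[y,x]) for x,y in zip(u,v) if d[y,x]>0]); Q=(D[:,:2]-T[:2])
    print('depth x',np.percentile(Q@ux*1000,[3,50,97]).round(1),'y',np.percentile(Q@uy*1000,[3,10,50,90,97]).round(1),'z',np.percentile(D[:,2],[3,50,97]).round(4))
# magazine long axis angle & edges from top0
p,d=load('top0'); hsv=cv2.cvtColor(p,cv2.COLOR_RGB2HSV); S=hsv[...,1].astype(int);V=hsv[...,2].astype(int)
m=np.zeros(V.shape,np.uint8); m[150:285,310:400]=(((V<75)|(S>110))[150:285,310:400]); v,u=np.nonzero(m)
P=np.array([plane('top',x,y,.008)[:2] for x,y in zip(u,v)])*1000; r=cv2.minAreaRect(P.astype(np.float32)); print(r)
ax=lambda P:(((P-[583,-110])@ux),((P-[583,-110])@uy))
X,Y=ax(P)
for x in range(-110,-10,20):
    k=abs(X-x)<4; print(x,Y[k].min().round(1),Y[k].max().round(1),((Y[k].min()+Y[k].max())/2).round(1))
print(X.min(),X.max())
E
```

```text
top 35 347 353 260 267
0.0855 x [-43.3 -43.  -35.7 -28.8 -26.6] y [-10.   -9.4  -4.4   3.8   4.4]
0.1095 x [-45.6 -45.3 -38.2 -31.4 -29.2] y [-7.4 -6.8 -1.9  6.1  6.7]
depth x [-71.5 -38.6 -30.9] y [-7.5 -6.6 -1.6  4.7 38.4] z [0.0835 0.1058 0.4716]
side 51 333 342 181 195
0.0855 x [-40.4 -38.5 -14.5   8.2  10.5] y [-24.5 -22.1 -11.6  -3.7  -0.9]
0.1095 x [-56.1 -54.3 -30.9  -8.8  -6.6] y [-6.  -3.7  6.5 14.3 17. ]
depth x [-45.4 -27.1  -9.4] y [-6.4 -2.2  3.2  6.6  7.7] z [0.0965 0.105  0.11  ]
((581.6563110351562, -109.3054428100586), (59.3973274230957, 255.8919219970703), 75.13359832763672)
-110 -28.4 30.3 1.0
-90 -28.7 30.1 0.7
-70 -28.4 29.9 0.7
-50 -28.1 29.2 0.5
-30 -29.0 29.6 0.3
-129.5577311850342 126.3297036533677
```

The grip is centred: tail at about -45.4 mm along, height as expected, and lateral bias under about 1–2 mm. The yaw fits -14.8°. Lowering toward the lip, then by feel.

Call:
servo_tool:
  rows:
    - [0,0,-20,0,0,-0.4]
    - [0,0,-20,0,0,0]
    - [0,0,-10,0,0,0]
    - [0,0,-6,0,0,0]
    - [0,0,0,0,0,0]

```text
clock: 6.2
tool_pos: [0.5053, -0.0891, 0.032]
orientation: [-180.0, -0.1, 165.2]
force: [-0.2, -0.6, -0.4]
opening: 0.0119
```

Call:
servo_tool:
  rows:
    - [0,0,-2,0,0,0]
    - [0,0,-2,0,0,0]
    - [0,0,-1,0,0,0]
    - [0,0,0,0,0,0]

```text
clock: 6.53
tool_pos: [0.5058, -0.0893, 0.0279]
orientation: [180.0, 0.0, 165.1]
force: [-0.2, 0.2, 0.3]
opening: 0.012
```

Call:
servo_tool:
  rows:
    - [0,0,-1,0,0,0]
    - [0,0,-1,0,0,0]
    - [0,0,0,0,0,0]

```text
clock: 6.78
tool_pos: [0.5056, -0.0894, 0.0256]
orientation: [180.0, 0.0, 165.1]
force: [0.1, -0.8, -0.2]
opening: 0.0119
```

Call:
servo_tool:
  rows:
    - [0,0,-1,0,0,0]
    - [0,0,0,0,0,0]

```text
clock: 6.95
tool_pos: [0.5055, -0.0894, 0.0245]
orientation: [-180.0, -0.0, 165.1]
force: [-1.0, 0.3, -0.5]
opening: 0.0119
```

Call:
servo_tool:
  rows:
    - [0,0,-1,0,0,0]
    - [0,0,0,0,0,0]

```text
clock: 7.12
tool_pos: [0.5055, -0.0894, 0.0234]
orientation: [-180.0, -0.0, 165.1]
force: [0.4, -0.9, -0.5]
opening: 0.0122
```

Call:
servo_tool:
  rows:
    - [0,0,-1,0,0,0]
    - [0,0,0,0,0,0]

```text
clock: 7.28
tool_pos: [0.5057, -0.0894, 0.0226]
orientation: [-180.0, 0.0, 165.1]
force: [-0.5, 0.7, 1.6]
opening: 0.0117
```

Call:
servo_tool:
  rows:
    - [0,0,-1,0,0,0]
    - [0,0,0,0,0,0]

```text
clock: 7.45
tool_pos: [0.5059, -0.0894, 0.022]
orientation: [-180.0, 0.0, 165.1]
force: [-1.2, 0.3, 5.8]
opening: 0.0119
```

Call:
servo_tool:
  rows:
    - [0,0,-1,0,0,0]
    - [0,0,0,0,0,0]

```text
clock: 7.62
tool_pos: [0.5062, -0.0895, 0.0213]
orientation: [180.0, 0.1, 165.1]
force: [-1.1, 0.2, 9.2]
opening: 0.0115
```

Contact at TCP z ≈ 22.7, with purely vertical force, so the strip is on the lip. I gripped about 6 mm above the underside because the lift began as the fingers closed. Easing off and sliding toward the follower.

Call:
servo_tool:
  rows:
    - [0,0,1.5,0,0,0]
    - [1.9,-0.5,0,0,0,0]
    - [1.9,-0.5,0,0,0,0]
    - [0,0,0,0,0,0]

```text
clock: 7.95
tool_pos: [0.5094, -0.0904, 0.0218]
orientation: [-180.0, -0.0, 165.1]
force: [-0.6, -0.2, 0.2]
opening: 0.0122
```

Call:
servo_tool:
  rows:
    - [1.9,-0.5,0,0,0,0]
    - [1.9,-0.5,0,0,0,0]
    - [0,0,0,0,0,0]

```text
clock: 8.2
tool_pos: [0.5122, -0.0915, 0.0216]
orientation: [-180.0, -0.1, 165.1]
force: [-3.9, 2.4, 1.9]
opening: 0.0119
```

Call:
servo_tool:
  rows:
    - [1.9,-0.5,0,0,0,0]
    - [0,0,0,0,0,0]

```text
clock: 8.37
tool_pos: [0.5141, -0.092, 0.0216]
orientation: [-180.0, -0.1, 165.1]
force: [-4.0, 1.4, 0.5]
opening: 0.0121
```

Call:
servo_tool:
  rows:
    - [1.0,-0.25,-0.6,0,0,0]
    - [1.0,-0.25,0,0,0,0]
    - [0,0,0,0,0,0]

```text
clock: 8.62
tool_pos: [0.5154, -0.0925, 0.0212]
orientation: [-179.9, -0.2, 165.1]
force: [-6.3, 3.1, 4.5]
opening: 0.0116
```

Call:
servo_tool:
  rows:
    - [1.0,-0.25,0,0,0,0]
    - [1.0,-0.25,0,0,0,0]
    - [0,0,0,0,0,0]

```text
clock: 8.87
tool_pos: [0.5173, -0.093, 0.0212]
orientation: [-179.9, -0.2, 165.1]
force: [-6.4, 2.4, 5.3]
opening: 0.0118
```

Call:
servo_tool:
  rows:
    - [1.0,-0.25,0,0,0,0]
    - [0,0,0,0,0,0]

```text
clock: 9.03
tool_pos: [0.5182, -0.0933, 0.0211]
orientation: [-179.9, -0.2, 165.1]
force: [-7.4, 2.7, 4.9]
opening: 0.0117
```

Call:
servo_tool:
  rows:
    - [0.8,-0.2,0,0,0,0]
    - [0,0,0,0,0,0]

```text
clock: 9.2
tool_pos: [0.519, -0.0935, 0.021]
orientation: [-179.9, -0.2, 165.1]
force: [-6.0, 1.8, 3.7]
opening: 0.0114
```

Call:
servo_tool:
  rows:
    - [0.8,-0.2,0,0,0,0]
    - [0,0,0,0,0,0]

```text
clock: 9.37
tool_pos: [0.5199, -0.0937, 0.0209]
orientation: [-180.0, -0.2, 165.1]
force: [-6.0, 1.8, 1.3]
opening: 0.0113
```

Call:
servo_tool:
  rows:
    - [0,0,-0.7,0,0,0]
    - [0,0,0,0,0,0]

```text
clock: 9.53
tool_pos: [0.5201, -0.0937, 0.0203]
orientation: [-180.0, -0.1, 165.1]
force: [-6.3, 2.2, 3.6]
opening: 0.012
```

Call:
servo_tool:
  rows:
    - [0.8,-0.2,0,0,0,0]
    - [0,0,0,0,0,0]

```text
clock: 9.7
tool_pos: [0.521, -0.0939, 0.0203]
orientation: [-180.0, -0.1, 165.1]
force: [-5.7, 2.3, 2.6]
opening: 0.0117
```

Call:
servo_tool:
  rows:
    - [0,0,-0.7,0,0,0]
    - [0,0,0,0,0,0]

```text
clock: 9.87
tool_pos: [0.521, -0.0939, 0.0197]
orientation: [-180.0, -0.1, 165.1]
force: [-6.3, 2.4, 2.9]
opening: 0.0117
```

Call:
servo_tool:
  rows:
    - [0,0,-0.7,0,0,0]
    - [0,0,0,0,0,0]

```text
clock: 10.03
tool_pos: [0.521, -0.0939, 0.019]
orientation: [-180.0, -0.1, 165.1]
force: [-6.1, 1.7, 3.1]
opening: 0.0118
```

It is descending at a steady ~3 N, at x ≈ -64 as predicted, so the tail has dropped behind the lip. Pressing on down.

Call:
servo_tool:
  rows:
    - [0,0,-0.8,0,0,0]
    - [0,0,0,0,0,0]

```text
clock: 10.2
tool_pos: [0.521, -0.0939, 0.0182]
orientation: [-180.0, -0.1, 165.1]
force: [-6.3, 1.2, 2.9]
opening: 0.0116
```

Call:
servo_tool:
  rows:
    - [0,0,-0.8,0,0,0]
    - [0,0,0,0,0,0]

```text
clock: 10.37
tool_pos: [0.521, -0.0939, 0.0174]
orientation: [-180.0, -0.1, 165.1]
force: [-5.5, 1.9, 3.5]
opening: 0.0119
```

Call:
servo_tool:
  rows:
    - [0,0,-0.8,0,0,0]
    - [0,0,0,0,0,0]

```text
clock: 10.53
tool_pos: [0.521, -0.0939, 0.0167]
orientation: [-180.0, -0.1, 165.1]
force: [-7.2, 2.7, 5.4]
opening: 0.0119
```

Call:
servo_tool:
  rows:
    - [0,0,-0.7,0,0,0]
    - [0,0,0,0,0,0]

```text
clock: 10.7
tool_pos: [0.5209, -0.0939, 0.0161]
orientation: [-180.0, -0.1, 165.1]
force: [-7.1, 3.0, 6.8]
opening: 0.0118
```

Call:
servo_tool:
  rows:
    - [0,0,-0.7,0,0,0]
    - [0,0,0,0,0,0]

```text
clock: 10.87
tool_pos: [0.5209, -0.0939, 0.0159]
orientation: [-179.9, -0.1, 165.1]
force: [-9.7, 3.1, 11.7]
opening: 0.0119
```

Firm stop at z 15.9, about 6 mm below lip contact. A small extra press, then release.

Call:
servo_tool:
  rows:
    - [0,0,-0.3,0,0,0]
    - [0,0,0,0,0,0]
    - [0,0,0,0,0,0]

```text
clock: 11.12
tool_pos: [0.5209, -0.0939, 0.0159]
orientation: [-180.0, -0.1, 165.1]
force: [-10.6, 3.6, 15.6]
opening: 0.0115
```

Call:
servo_tool:
  rows:
    - [0,0,0.5,0,0,0]
    - [0,0,0,0,0,0]

```text
clock: 11.28
tool_pos: [0.5209, -0.0939, 0.0159]
orientation: [-180.0, -0.1, 165.1]
force: [-9.6, 2.7, 9.4]
opening: 0.0117
```

Call:
servo_tool:
  rows:
    - [0,0,0,0,0,0]
    - [0,0,0,0,0,0]
    - [0,0,0,0,0,0]
    - [0,0,0,0,0,0]
  fingers: 40

```text
clock: 11.62
tool_pos: [0.5231, -0.0937, 0.0158]
orientation: [180.0, 0.1, 165.1]
force: [-0.3, -0.4, 0.2]
opening: 0.033
```

Call:
servo_tool:
  rows:
    - [0,0,10,0,0,0]
    - [0,0,25,0,0,0]
    - [0,0,30,0,0,0]
    - [0,0,30,0,0,0]
    - [0,0,20,0,0,0]

```text
clock: 12.03
tool_pos: [0.5236, -0.0938, 0.1344]
orientation: [180.0, 0.2, 165.1]
force: [0.0, -0.0, 0.1]
opening: 0.0402
```

Call:
servo_tool:
  rows:
    - [24,-6,0,0,0,0]
    - [24,-6,0,0,0,0]
    - [24,-6,0,0,0,0]
    - [24,-7,0,0,0,0]
    - [22,-7,0,0,0,0]
  fingers: 0

```text
clock: 12.45
tool_pos: [0.642, -0.1261, 0.1318]
orientation: [180.0, 0.1, 165.1]
force: [0.6, -0.3, 0.4]
opening: 0.0116
```

```bash
python3 - <<'E'
from h import *
p,d=snap('top','top2'); q,e=snap('side','side2')
o=ctrl.get_obs(); print(o['tool_pos'],o['orientation'],o['opening'],o['force'])
a=cv2.resize(cv2.cvtColor(p[150:285,310:400],cv2.COLOR_RGB2BGR),None,fx=4.4,fy=4.4,interpolation=cv2.INTER_CUBIC)
b=cv2.resize(cv2.cvtColor(q[125:235,270:355],cv2.COLOR_RGB2BGR),None,fx=4.6,fy=4.6,interpolation=cv2.INTER_CUBIC)
w=np.zeros((600,800,3),np.uint8); w[:a.shape[0],:396]=a; w[:b.shape[0],400:400+b.shape[1]]=b[:, :400]
cv2.imwrite('pics/crop3.png',cv2.convertScaleAbs(w,alpha=1.6))
a=np.radians(-14.85); ux=np.array([np.cos(a),np.sin(a)]); uy=np.array([-ux[1],ux[0]])
for n,I,dd,box in(('top',p,d,(150,285,310,400)),('side',q,e,(125,235,270,355))):
    hsv=cv2.cvtColor(I,cv2.COLOR_RGB2HSV); H,S,V=[hsv[...,i].astype(int) for i in range(3)]
    b=np.zeros(H.shape,bool); b[box[0]:box[1],box[2]:box[3]]=1
    for nm,m,z in(('green',b&(H>45)&(H<85)&(S>90)&(V>40),.034),('red',b&((H<6)|(H>174))&(S>150)&(V>60),.069),('orange',b&(H>7)&(H<18)&(S>150)&(V>100),.035)):
        v,u=np.nonzero(m)
        if len(u)<5: continue
        P=np.array([plane(n,x,y,z)[:2] for x,y in zip(u,v)])*1000-[583,-110]; X=P@ux;Y=P@uy
        Z=[depthpt(n,x,y,dd[y,x])[2] for x,y in zip(u,v) if dd[y,x]>0]
        k=np.polyfit(X,Y,1)[0]
        print(n,nm,len(u),'X',X.min().round(1),X.max().round(1),'Y',Y.min().round(1),Y.max().round(1),'slope',k.round(3),'z',np.percentile(Z,[10,50,90]).round(4))
E
```

```text
[ 0.64316832 -0.12669942  0.13080372] [-1.79975018e+02  6.15223270e-02  1.65083296e+02] 0.004469122963863692 [-1.22169365 -0.24276579 -1.67137359]
top green 160 X -111.5 -20.0 Y -6.5 7.8 slope 0.007 z [0.0299 0.0347 0.0401]
top red 44 X -18.5 36.3 Y -14.9 14.1 slope 0.012 z [0.0586 0.0684 0.0719]
top orange 23 X -19.2 -8.5 Y -5.3 6.3 slope -0.071 z [0.0299 0.0354 0.0392]
side green 79 X -118.8 -26.8 Y -3.8 8.6 slope 0.018 z [0.0293 0.0322 0.035 ]
side red 33 X 15.2 34.5 Y -8.9 18.3 slope -0.656 z [0.0543 0.0648 0.0685]
side orange 9 X -19.7 -10.5 Y -3.8 6.3 slope -0.639 z [0.0311 0.0325 0.036 ]
```

View pics/crop3.png

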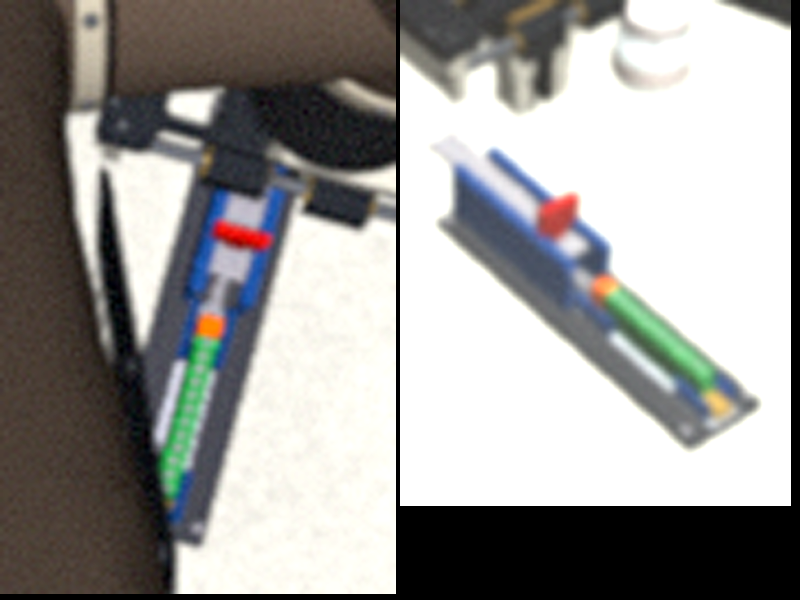

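The strip lies seated (green crop (190,410)): X -111 to -20, so centred at about -65; top z ≈ 34.5; straight; follower pushed back about 11 mm; rail still open with its tab at X ≈ 31. Lowering closed fingers behind the tab.

Call:
servo_tool:
  rows:
    - [0,0,-25,0,0,0]
    - [0,0,-25,0,0,0]
    - [0,0,-17,0,0,0]
    - [0,0,-7,0,0,0]
    - [0,0,0,0,0,0]

```text
clock: 12.97
tool_pos: [0.639, -0.1257, 0.0554]
orientation: [-179.9, -0.2, 165.1]
force: [-0.6, -0.1, 0.2]
opening: 0.0002
```

Call:
servo_tool:
  rows:
    - [-5,1.3,0,0,0,0]
    - [-5,1.3,0,0,0,0]
    - [-2,0.5,0,0,0,0]
    - [0,0,0,0,0,0]

```text
clock: 13.3
tool_pos: [0.6291, -0.1225, 0.0584]
orientation: [180.0, 0.2, 165.1]
force: [1.3, 0.0, 0.9]
opening: 0.0005
```

Call:
servo_tool:
  rows:
    - [-2,0.5,0,0,0,0]
    - [-2,0.5,0,0,0,0]
    - [-2,0.5,0,0,0,0]
    - [0,0,0,0,0,0]

```text
clock: 13.63
tool_pos: [0.6232, -0.121, 0.0577]
orientation: [180.0, 0.1, 165.1]
force: [4.2, -1.3, 2.1]
opening: 0.0005
```

Call:
servo_tool:
  rows:
    - [-2.9,0.76,0,0,0,0]
    - [-2.9,0.76,0,0,0,0]
    - [-2.9,0.76,0,0,0,0]
    - [-2.9,0.76,0,0,0,0]
    - [-2.9,0.76,0,0,0,0]

```text
clock: 14.05
tool_pos: [0.6078, -0.1172, 0.0568]
orientation: [180.0, 0.0, 165.1]
force: [4.1, 0.0, 4.4]
opening: 0.0006
```

Call:
servo_tool:
  rows:
    - [-2.9,0.76,0,0,0,0]
    - [-2.9,0.76,0,0,0,0]
    - [-1.9,0.5,0,0,0,0]
    - [-1.9,0.5,0,0,0,0]
    - [-1.9,0.5,0,0,0,0]

```text
clock: 14.47
tool_pos: [0.5963, -0.1141, 0.0568]
orientation: [180.0, 0.0, 165.1]
force: [4.7, 0.4, 3.3]
opening: 0.0005
```

Call:
servo_tool:
  rows:
    - [-1.5,0.4,0,0,0,0]
    - [-1.5,0.4,0,0,0,0]
    - [-1.5,0.4,0,0,0,0]

```text
clock: 14.72
tool_pos: [0.5919, -0.113, 0.0567]
orientation: [180.0, 0.0, 165.1]
force: [5.0, 1.2, 3.0]
opening: 0.0004
```

Call:
servo_tool:
  rows:
    - [-1.5,0.4,0,0,0,0]
    - [-1.5,0.4,0,0,0,0]
    - [-1.5,0.4,0,0,0,0]

```text
clock: 14.97
tool_pos: [0.5874, -0.1118, 0.0567]
orientation: [180.0, 0.0, 165.1]
force: [5.7, 0.7, 2.2]
opening: 0.0002
```

The rail's front has passed the nose without a bump, so continuing.

Call:
servo_tool:
  rows:
    - [-2.9,0.76,0,0,0,0]
    - [-2.9,0.76,0,0,0,0]
    - [-2.9,0.76,0,0,0,0]
    - [-2.9,0.76,0,0,0,0]
    - [-2.9,0.76,0,0,0,0]

```text
clock: 15.38
tool_pos: [0.5728, -0.108, 0.0567]
orientation: [180.0, 0.0, 165.1]
force: [5.2, 2.0, 2.1]
opening: 0.0005
```

Call:
servo_tool:
  rows:
    - [-2.9,0.76,0,0,0,0]
    - [-2.9,0.76,0,0,0,0]
    - [-2.9,0.76,0,0,0,0]
    - [-2.9,0.76,0,0,0,0]
    - [-2.9,0.76,0,0,0,0]

```text
clock: 15.8
tool_pos: [0.5584, -0.1042, 0.0567]
orientation: [180.0, 0.0, 165.1]
force: [4.6, 1.2, 1.7]
opening: 0.0005
```

Call:
servo_tool:
  rows:
    - [-2.9,0.76,0,0,0,0]
    - [-2.9,0.76,0,0,0,0]
    - [-2.9,0.76,0,0,0,0]
    - [-2.9,0.76,0,0,0,0]
    - [-2.9,0.76,0,0,0,0]

```text
clock: 16.22
tool_pos: [0.5439, -0.1003, 0.0567]
orientation: [180.0, 0.0, 165.1]
force: [5.3, 2.0, 2.4]
opening: 0.0003
```

Call:
servo_tool:
  rows:
    - [-2.9,0.76,0,0,0,0]
    - [-2.9,0.76,0,0,0,0]
    - [-2.9,0.76,0,0,0,0]
    - [0,0,0,0,0,0]

```text
clock: 16.55
tool_pos: [0.5345, -0.0981, 0.0566]
orientation: [180.0, -0.0, 165.1]
force: [3.3, 1.3, 0.8]
opening: 0.0005
```

Call:
servo_tool:
  rows:
    - [-1.9,0.5,0,0,0,0]
    - [-1.9,0.5,0,0,0,0]
    - [-1.9,0.5,0,0,0,0]
    - [-1.9,0.5,0,0,0,0]
    - [-1.5,0.4,0,0,0,0]

```text
clock: 16.97
tool_pos: [0.5258, -0.0958, 0.0566]
orientation: [-180.0, -0.0, 165.1]
force: [4.4, 0.6, 0.2]
opening: 0.0008
```

Call:
servo_tool:
  rows:
    - [-1,0.25,0,0,0,0]
    - [-1,0.25,0,0,0,0]
    - [0,0,0,0,0,0]

```text
clock: 17.22
tool_pos: [0.5237, -0.0953, 0.0566]
orientation: [-180.0, -0.0, 165.1]
force: [4.3, 1.4, -0.2]
opening: 0.0006
```

Call:
servo_tool:
  rows:
    - [-1,0.25,0,0,0,0]
    - [-0.5,0.12,0,0,0,0]
    - [0,0,0,0,0,0]

```text
clock: 17.47
tool_pos: [0.5224, -0.095, 0.0567]
orientation: [-180.0, -0.0, 165.1]
force: [4.1, 0.9, -1.3]
opening: 0.0004
```

Call:
servo_tool:
  rows:
    - [-1,0.25,0,0,0,0]
    - [0,0,0,0,0,0]

```text
clock: 17.63
tool_pos: [0.5215, -0.0947, 0.0567]
orientation: [-180.0, -0.0, 165.1]
force: [5.1, 1.1, -2.1]
opening: 0.0007
```

Call:
servo_tool:
  rows:
    - [-1,0.25,0,0,0,0]
    - [0,0,0,0,0,0]

```text
clock: 17.8
tool_pos: [0.5214, -0.0946, 0.0568]
orientation: [180.0, 0.1, 165.1]
force: [7.2, -2.0, -4.2]
opening: 0.0003
```

Call:
servo_tool:
  rows:
    - [-1,0.25,0,0,0,0]
    - [0,0,0,0,0,0]

```text
clock: 17.97
tool_pos: [0.5214, -0.0946, 0.0569]
orientation: [180.0, 0.2, 165.1]
force: [11.2, -3.5, -8.6]
opening: 0.0004
```

Firm stop: no motion while the force climbs to 11 N, after about 105 mm of travel. Backing off and looking.

Call:
servo_tool:
  rows:
    - [4,-1,0,0,0,0]
    - [6,-1.5,0,0,0,0]
    - [0,0,20,0,0,0]
    - [0,0,30,0,0,0]
    - [0,0,30,0,0,0]

```text
clock: 18.38
tool_pos: [0.5277, -0.0972, 0.1364]
orientation: [-179.9, -0.3, 165.1]
force: [0.6, -0.2, 0.4]
opening: 0.0007
```

Call:
servo_tool:
  rows:
    - [27,-20,15,0,0,0]
    - [27,-20,0,0,0,0]
    - [27,-20,0,0,0,0]
    - [27,-20,0,0,0,0]
    - [25,-20,0,0,0,0]

```text
clock: 18.8
tool_pos: [0.6628, -0.1979, 0.1512]
orientation: [-180.0, -0.2, 165.1]
force: [0.9, 1.0, 0.2]
opening: -0.0003
```

```bash
python3 - <<'E'
from h import *
p,d=snap('top','top3'); q,e=snap('side','side3')
o=ctrl.get_obs(); print(o['clock'],o['tool_pos'],o['force'])
a=cv2.resize(cv2.cvtColor(p[150:285,310:400],cv2.COLOR_RGB2BGR),None,fx=4.4,fy=4.4,interpolation=cv2.INTER_CUBIC)
b=cv2.resize(cv2.cvtColor(q[125:235,270:355],cv2.COLOR_RGB2BGR),None,fx=4.6,fy=4.6,interpolation=cv2.INTER_CUBIC)
w=np.zeros((600,800,3),np.uint8); w[:a.shape[0],:396]=a; w[:b.shape[0],400:400+b.shape[1]]=b[:, :400]
cv2.imwrite('pics/crop4.png',cv2.convertScaleAbs(w,alpha=1.6))
a=np.radians(-14.85); ux=np.array([np.cos(a),np.sin(a)]); uy=np.array([-ux[1],ux[0]])
for n,I,z0 in(('top',p,'top0'),('side',q,'side0')):
  for J,t in((I,'now'),(load(z0)[0],'start')):
    hsv=cv2.cvtColor(J,cv2.COLOR_RGB2HSV); H,S,V=[hsv[...,i].astype(int) for i in range(3)]
    b=np.zeros(H.shape,bool); bx=(150,285,310,400) if n=='top' else (125,235,270,355); b[bx[0]:bx[1],bx[2]:bx[3]]=1
    m=(b&((H<6)|(H>174))&(S>150)&(V>60)).astype(np.uint8); k,l,s,c=cv2.connectedComponentsWithStats(m); i=1+s[1:,4].argmax()
    v,u=np.nonzero(l==i); P=np.array([plane(n,x,y,.069)[:2] for x,y in zip(u,v)])*1000-[583,-110]
    print(n,t,len(u),'tab X',(P@ux).mean().round(1),'Y',(P@uy).mean().round(1))
E
```

```text
18.9 [ 0.66387877 -0.19963003  0.14950796] [-0.44416941  0.83673724 -0.96735524]Traceback (most recent call last):
  File "<stdin>", line 13, in <module>
ValueError: attempt to get argmax of an empty sequence
```

View pics/crop4.png

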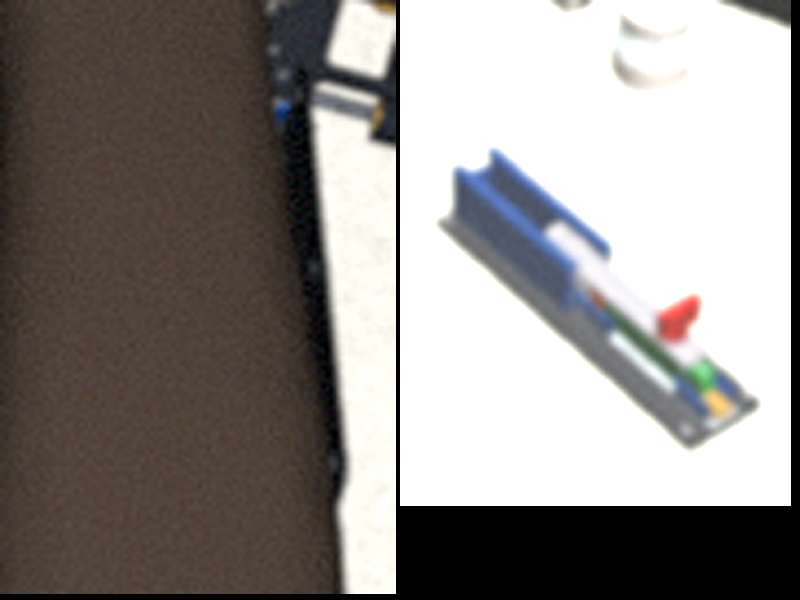

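The side view shows the rail over the strip, its tab at crop (680,320), with about 9 mm of green tail showing behind the brass lip. That matches closed (front at x -100). The arm hides the top view, so I'll move aside for one number check.

Call:
servo_tool:
  rows:
    - [-15,-25,20,0,0,0]
    - [-20,-28,20,0,0,0]
    - [-20,-28,20,0,0,0]
    - [-22,-28,0,0,0,0]
    - [-22,-28,0,0,0,0]

```text
clock: 19.32
tool_pos: [0.5622, -0.3346, 0.2129]
orientation: [180.0, 0.0, 165.1]
force: [-0.2, -0.2, -0.9]
opening: 0.0007
```

Call:
servo_tool:
  rows:
    - [-22,-28,0,0,0,0]
    - [-22,-28,0,0,0,0]
    - [-22,-28,0,0,0,0]
    - [-22,-28,0,0,0,0]
    - [-22,-28,0,0,0,0]

```text
clock: 19.73
tool_pos: [0.4513, -0.4741, 0.2113]
orientation: [179.9, -0.1, 165.1]
force: [0.5, -0.8, -0.5]
opening: -0.0003
```

```bash
cat > chk.py <<'E'
from h import *
p,d=snap('top','top4'); q,e=snap('side','side4')
o=ctrl.get_obs(); print(o['clock'],o['tool_pos'],o['force'])
a=np.radians(-14.85); ux=np.array([np.cos(a),np.sin(a)]); uy=np.array([-ux[1],ux[0]])
for n,I in(('top',p),('side',q)):
  for J,t in((load(n+'0')[0],'start'),(I,'now')):
    hsv=cv2.cvtColor(J,cv2.COLOR_RGB2HSV); H,S,V=[hsv[...,i].astype(int) for i in range(3)]
    b=np.zeros(H.shape,bool); bx=(150,285,310,400) if n=='top' else (125,235,270,355); b[bx[0]:bx[1],bx[2]:bx[3]]=1
    for nm,m,z in(('tab',((H<6)|(H>174))&(S>150)&(V>60),.069),('brass',(H>18)&(H<32)&(S>80)&(V>60),.0165),('green',(H>45)&(H<85)&(S>90)&(V>40),.034),('orange',(H>7)&(H<18)&(S>150)&(V>90),.035)):
        k,l,s,c=cv2.connectedComponentsWithStats((b&m).astype(np.uint8))
        if k<2: continue
        v,u=np.nonzero(l==1+s[1:,4].argmax()); P=np.array([plane(n,x,y,z)[:2] for x,y in zip(u,v)])*1000-[583,-110]; X=P@ux
        print(n,t,nm,len(u),'X',X.min().round(1),X.mean().round(1),X.max().round(1),'Y',(P@uy).mean().round(1))
E
python3 chk.py
```

```text
19.8333 [ 0.44926849 -0.47620844  0.21104818] [ 0.2793211   0.59902707 -0.64624039]
top start tab 43 X 27.4 32.3 36.6 Y 1.1
top start brass 30 X -124.1 -116.5 -108.1 Y -0.3
top start orange 29 X -29.9 -23.5 -17.6 Y 0.2
top now tab 48 X -84.6 -80.0 -74.9 Y -0.6
top now brass 30 X -124.1 -116.4 -109.5 Y 0.1
top now green 19 X -109.2 -104.1 -100.1 Y 0.7
side start tab 31 X 15.2 25.1 34.5 Y 6.2
side start brass 17 X -126.7 -119.6 -110.6 Y -1.7
side start orange 15 X -33.9 -27.4 -20.1 Y 1.5
side now tab 28 X -96.8 -87.3 -81.0 Y 7.4
side now brass 17 X -126.7 -119.4 -110.6 Y -1.7
side now green 19 X -118.8 -110.2 -102.7 Y 3.3
```

View pics/top4.png

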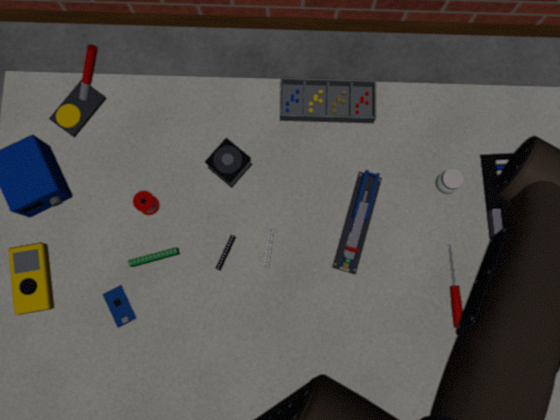

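The top view shows the rail closed (tab at px (353,250), X = -80.0) and the green tail from -109 to -100, right behind the lip. The black and white strips, spool, cooler, jar and screwdriver are where they were. Handing in.

```bash
python3 -c "
from plant import ctrl
print(ctrl.close_job())"
```

```text
the job is handed in; nothing more can be done
None
```

I loaded the green strip into the pocket, closed the rail fully over it, and handed the job in at about 20 s of the 72 s allowed. No verdict came back.

- **Seating:** I gripped the smaller green strip by its middle, set it on the lip and slid it against the follower. It dropped at about x = -64 mm and I pressed it to a firm stop on the channel floor.
- **Seated check:** After release the pictures put it centred at about -65 mm, straight, with its top at z ≈ 34.5 mm. The follower was pushed back about 11 mm and the rail was still open.
- **Rail:** I pushed the tab about 105 mm to a firm stop at about 12 N along the channel. The last top view puts the tab at X = -80.0 mm, which is closed, with about 9 mm of green tail showing right behind the lip.
- **Rest of the table:** The other strips, cooler, spool, jar and screwdriver look unmoved in the last picture; I did not measure them. The arm ended well clear of everything.
- **Forces:** The final seating press read 15.6 N down plus about 11 N sideways from the spring, so it went slightly over the 15 N guide. It stayed well below the 45 N limit. The strip was also gripped about 2–3 mm higher than planned, which did no harm.
- **Disagreement:** The side camera's flat-plane positions differ from the top camera's by up to 7 mm, because it sees the faces of things as well as their tops. I used the top view; before-and-after differences agree in both.

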